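Close the control unit: cap off, cover tucked under the lapped sheet and held down

TASK

Close up the opened control unit: lift the loose cap off the sensor inside it and stand it, open end down, in an empty well of the grey block. Then slide the finned cover's plain edge under the springy free edge of the sheet on the unit until fully home, without prising the sheet up, so that the cover lies flat and square on the rim. Finish while still holding the cover pressed down, with about 10 N, do not let go, and leave the other things alone.

Things in the scene. Friction and masses are not known exactly. Their poses are not given: they have to be found in the camera images.
- ecu: Opened control unit fixed in its jig. Origin: under the centre of the plywood jig board (230 x 190 x 10 mm, on the mat, 2 mm above the bench); z up, x from the open side to the black plug header (x 58 to 104, top z 80 mm). Yellow rails at y +-87, top z 22. Aluminium tray x -80 to 80, y -70 to 70, walls 12 mm (front 10), rim top z 42. Two screw lugs, level with the rim, reach to x -99.
- nipple (a point): Top of the sensor's body at the foot of its nipple (9 mm thick, 6 mm tall), unit coordinates (-30, 16, 32) mm; the cap stands here. Axes as the unit's. The open cavity round it is x -70 to 26, y -58 to 58, with the green circuit board at z 24 and parts on it up to z 33 mm.
- seat (a point): Point on the unit at rim height where cover_edge lies when the cover is home: unit coordinates (31, 0, 42) mm, on a cross web (x 26 to 33) level with the rim. 2 mm farther in x a 4.5 mm high shoulder stops the cover; the sheet lies on top of the shoulder, its underside 4.5 mm above this point, and laps over towards -x. Axes as the unit's.
- lap_edge (a point): Middle of the free near edge of the lapping sheet's flat part, on its underside: unit coordinates (13, 0, 46.5) mm at rest, so 18 mm in -x of the seat and 4.5 mm above it. From here a lead-in lip flares up: 7 mm in -x, 3.8 mm higher at its end (unit x 6 mm). Bare steel sheet 2 mm thick, 132 mm wide.
- lap_sheet (a joint): Angle by which the lapping sheet is bent up about its screwed far edge, 47 mm behind its free edge: 0 lying flat as at the start, positive up. Springy: about 2 N at the free edge starts to lift it, about 4 N lifts it 4 mm (0.085 rad), which is already too far.
- cover_mid (a point): Centre of the loose bare aluminium cover, about 165 g, 12.5 mm above its underside; z up, x to the plain edge. Plate 111 (x) x 132 (y) x 3 mm. Six dark fins along x form a block 50 (x) x 32 (y) mm on its middle, 22 mm above the plate: grip it across y. Edge at -x has two screw ears at y +-45 mm, sticking out 12 mm. At the start it lies flat on the 2 mm thick mat.
- cover_edge (a point): Middle of the cover's plain edge, at its underside: 55.5 mm in x from cover_mid and 12.5 mm below it. Axes as the cover's. This edge goes under the sheet.
- cover: The whole cover; its origin lies at the middle of the plate's underside, 12.5 mm below cover_mid, same axes.
- cap_mid (a point): Centre of the loose white protective cap, a plain round plastic cup 18 mm across (bore 12 mm), 24 mm tall, open end down, about 14 g; 12 mm above its open end. It stands loosely over the sensor's nipple, its top 14 mm above the unit's rim, in the way of the cover. Raise it 10 mm or more to clear the nipple.
- cap: The whole cap; its origin lies at the centre of its open end, 12 mm below cap_mid.
- well_a (a point): Centre of the FLOOR of the empty end well of the fixed grey block (50 x 135 x 24 mm on the mat, three wells in a row along its y, 45 mm apart). Each well is 25 mm across and 9 mm deep, its floor 15 mm above the block's underside. z up, y along the row. A cap standing in it has cap_mid 12 mm above this point.
- well_b (a point): The same for the empty middle well, 45 mm in +y of well_a. The third well, 45 mm farther in +y, holds a steel hot-air nozzle rising 31 mm above the block's top.
- driver: Bystander, to be left alone: screwdriver, 170 mm long, lying. Origin under its middle.
- tweezers: Bystander, to be left alone: tweezers, 125 mm long, lying. Origin under its middle.
- dispenser: Bystander, to be left alone: clear dispenser bottle, 60 mm across, 120 mm tall, standing. Origin under its middle.
- solder: Bystander, to be left alone: solder reel, 54 mm across, 38 mm tall, standing on its flat. Origin under its middle.
- dish: Bystander, to be left alone: steel dish of screws, 68 mm across, 18 mm tall. Origin under its middle.
- brush: Bystander, to be left alone: small brush, 120 mm long, lying. Origin under its middle.
Things that resemble listed ones, but are neither listed nor needed, are in the scene too. Leave any blue look-alike of the part that bears well_a alone.

How it is judged:
On the way, in this order (a step that is already met when the one before it is completed fails the run):
1. the cap stands upright in an empty well of the block, let go (((horizontal distance between cap_mid and well_a below 0.007 m and z of cap_mid in the frame of well_a between 0.008 and 0.016 m) or (horizontal distance between cap_mid and well_b below 0.007 m and z of cap_mid in the frame of well_b between 0.008 and 0.016 m)) and angle between cap_mid's own z axis and vertical below 0.2 rad and contact force between the fingers and cap below 0.1 N), for 0.2 s.
2. the cover's plain edge is under the lapping sheet by at least 8 mm (x of cover_edge in the frame of seat between -0.01 and 0.005 m and y of cover_edge in the frame of seat between -0.01 and 0.01 m and z of cover_edge in the frame of seat between -0.003 and 0.0045 m), for 0.1 s.
At the end, for the whole second after the job is handed in: Cap upright in an empty well. Cover edge under the sheet, at most 6 mm short of home, 5 mm sideways, 3 degrees askew; cover flat (1.4 degrees) on the rim within 2 mm, sheet lying down (0.03 rad). The gripper still holds the cover, pressing it on the unit with 4 to 40 N, weight included (((horizontal distance between cap_mid and well_a below 0.007 m and z of cap_mid in the frame of well_a between 0.008 and 0.016 m) or (horizontal distance between cap_mid and well_b below 0.007 m and z of cap_mid in the frame of well_b between 0.008 and 0.016 m)) and angle between cap_mid's own z axis and vertical below 0.2 rad and x of cover_edge in the frame of seat between -0.006 and 0.0045 m and y of cover_edge in the frame of seat between -0.005 and 0.005 m and z of cover_edge in the frame of seat between -0.002 and 0.002 m and angle between cover's own z axis and vertical below 0.025 rad and angle between the x axis of cover and the x axis of ecu, either way round below 0.06 rad and value of joint lap_sheet below 0.03 rad and contact force between cover and ecu between 4 and 40 N and contact force between the fingers and cover above 2 N and linear speed of cover below 0.01 m/s); the arm keeps its last pose, push and grip.
It fails at once if the lapping sheet is prised up by more than 4 mm (value of joint lap_sheet above 0.085 rad).
It fails at once if the cover is pressed with more than 60 N (contact force between cover and ecu above 60 N).
It fails at once if one of the other things is shifted by more than 3 cm (distance of any of driver, tweezers, dispenser, solder, dish, brush from where it was at the start of the episode above 0.03 m).
It also fails if it takes over 59 s, if anything falls off the work surface, if the arm or the gripper's body presses on something with over 40 N, if the wrist force passes 120 N, or if a joint passes its speed limit or range.

ROBOT

A 6-joint arm with a two-finger parallel gripper is mounted at the origin on the work surface. World frame = base frame: x ahead of the robot, y to its left, z up, the work surface at z = 0. Lengths are in m, angles in rad, forces in N, time in s.
With the tool pointing down it reaches from about 0.4 to 0.825 m from the base axis. Payload 7 kg.
Tool frame: the origin (TCP) lies midway between the tips of the shut fingers; the grasp point (between the pads) lies grasp_offset behind it (grasp_offset is the distance from the TCP to the grasp point, in m); x points along the fingers, y is the direction in which the jaws open and shut, and the axes are right-handed (so a half turn about x gives the same grasp; the last joint's range is limited). The gripper opens to 88 mm and grips with 3 to 60 N. Pads are 19 mm wide; open, the fingers measure 130 mm over their backs; the gripper's body (78 mm by 193 mm) begins 47 mm behind the grasp point.
Start: joints at [1.466, 0.359, 0.012, 0, -1.224, -0.288], TCP at [0.258, 0.624, 0.203] pointing down, gripper open.
Joint ranges: [-3.07, 3.07], [-1.43, 2.12], [-1.02, 1.25], [-3.03, 1.67], [-3.05, -0], [-3.03, 3.03]. Speed limits (rad/s): [2.39, 2.39, 3.01, 3.14, 3.14, 3.14].

INTERFACE

Orientations are given as a rotation vector (axis times angle).
In Python, from station import * gives the robot as it stands. The module is installed in compiled form; this text tells all that it offers.
- The arm moves only by the shell command python3 -m crank 'ROWS'. ROWS is JSON, a list of rows, each an object with "delta_pos": the shift along the tool's x, y, z in m, a list of three; "angular": the turn, a rotation vector about the tool's x, y, z in rad, a list of three; "fingers": the opening, from 0 (shut) to 1 (fully open). In form: [{"delta_pos": [dx, dy, dz], "angular": [rx, ry, rz], "fingers": fingers}, ...]. A call has 1 to 20 rows; each row shifts and turns the pose as measured when the row begins, along the tool's axes as they then stand; what a row does not reach is not made up. A row lasts 1/10 s, in which the tool goes at most 50 mm and 8.59 degrees, less where a joint would pass 70% of its speed; a pose out of reach is approached as far as the arm can. A call with a gripper value outside its range is refused whole. The fingers move at their own pace and stop on an object; the grip force is fixed at half the most. Time passes only in rows, so rows that do not move let the fingers close. It gives the time, the measured TCP pose, the force and the opening at its end, in the units of the state.
- observe(): the state, without advancing time (a new reading comes with each control period).
- camera(name): name is "scene" or "top" or "wrist"; returns the picture (420x560x3 uint8, blue, green, red); there is no depth.
- calibration(name): a dict with "fx", "fy", "cx", "cy" (pixels), "rvec" (rotation vector, rad) and "tvec" (3), from world to camera coordinates, as OpenCV has them. Camera axes: x right, y down, z forward; pixel columns grow to the right and rows downward; lengths in m; the calibration is good to about 2 mm. The wrist camera is an equidistant fisheye: a pixel r from the principal point sees the ray r / f radians off the axis. A picture is of the moment at which its call begins: read the wrist's pose just before it. calibration takes no time and is no camera call; for the wrist camera it gives the pose at the moment of the call.
- job_done(): hands the job in, once; it reports no verdict.
Trained networks look in the newest picture that a camera, given by its name, has taken for a name from the list of things; names that differ only in an ending like _2 or _b are one class to them, and where a whole thing is asked for, a point or a joint stands for the part that bears it (a point fixed in the world has none). Each returns a list of dicts, best first, with "conf" (0 to 1); they miss things now and then, are a little off and sometimes report something else, mostly with a low value. They report only what shows in the picture. A call takes as long as a camera call. They do not tell look-alikes from the thing itself.
- silhouettes(name, camera): "region" (420x560 bool, what is visible of it) and "location" ([row, column] in pixels, amid what is visible of it).
- landmark_of(name, camera): "location" ([row, column] in pixels: a listed point, or the origin of a listed thing).
The state is a dict: "clock": time; "q": joint angles; "qvel": joint speeds; "effort": joint torques, N m; "ee_pos": TCP position; "tool_rot": TCP orientation; "ft_force": force on the tool from outside, world axes, zero at the start; "wrist_torque": the same for the moment, N m; "width": finger opening in m.
Only numpy, scipy, OpenCV 4.12 (cv2) and the standard library are available. Lean on these libraries where they do the work, as an engineer would, in place of code of your own. Each camera call takes 0.05 s, during which the arm holds its last target. There are 200 camera calls.

## Working session

There is one attempt and no reset: what is moved stays moved. The work goes in short steps, Python scripts to look and compute and a shell command to move; the robot and the scene stay as the last step left them, time stands still between calls to the robot, and variables do not carry over. Pictures are saved under pics/ and viewed, about 8 in all and at most 12, crops included, and the job is handed in when it is done.

```bash
mkdir -p pics; cat > h.py <<'E'
from station import *
import numpy as np, cv2
def ray(cam,px,cal=None):
    c=cal or calibration(cam); R=cv2.Rodrigues(np.array(c["rvec"],float))[0]; t=np.array(c["tvec"],float).ravel()
    u=(px[1]-c["cx"])/c["fx"]; v=(px[0]-c["cy"])/c["fy"]
    if cam=="wrist":
        r=np.hypot(u,v); s=np.sin(r)/r if r>1e-9 else 1; d=np.array([u*s,v*s,np.cos(r)])
    else: d=np.array([u,v,1.])
    return -R.T@t, R.T@d/np.linalg.norm(d)
def atz(cam,px,z,cal=None):
    o,d=ray(cam,px,cal); return o+d*(z-o[2])/d[2]
def tri(l):
    A=0;b=0
    for o,d in l:
        P=np.eye(3)-np.outer(d,d); A=A+P; b=b+P@o
    x=np.linalg.solve(A,b); return x,[np.linalg.norm((np.eye(3)-np.outer(d,d))@(x-o)) for o,d in l]
def proj(cam,p):
    c=calibration(cam); R=cv2.Rodrigues(np.array(c["rvec"],float))[0]; q=R@np.array(p)+np.array(c["tvec"]).ravel()
    if cam=="wrist":
        r=np.hypot(q[0],q[1]); th=np.arctan2(r,q[2]); q=np.array([q[0]/r*th,q[1]/r*th,1])
    return np.array([c["fy"]*q[1]/q[2]+c["cy"],c["fx"]*q[0]/q[2]+c["cx"]])
E
python3 - <<'E'
from h import *
s=observe(); print({k:np.round(v,3) for k,v in s.items()})
for c in ["scene","top","wrist"]:
    cv2.imwrite(f"pics/{c}0.png",camera(c))
    for n in ["ecu","nipple","seat","lap_edge","cover_mid","cover_edge","cover","cap_mid","well_a","well_b"]:
        print(c,n,[(np.round(d["location"],1).tolist(),round(d["conf"],2)) for d in landmark_of(n,c)][:4])
E
```

```text
{'clock': np.float64(0.0), 'q': array([ 1.466,  0.359,  0.011, -0.   , -1.224, -0.288]), 'qvel': array([-0.002,  0.   ,  0.001,  0.001,  0.001, -0.001]), 'effort': array([ 1.0000e-03, -5.8272e+01,  2.9305e+01,  6.9970e+00,  7.0000e-03,
       -0.0000e+00]), 'ee_pos': array([0.258, 0.623, 0.202]), 'tool_rot': array([-2.006,  0.401,  2.007]), 'ft_force': array([ 0.042, -0.061, -0.567]), 'wrist_torque': array([-0.061,  0.044,  0.013]), 'width': np.float64(0.087)}
scene ecu [([216.1, 264.5], 0.61), ([206.4, 277.0], 0.51)]
scene nipple [([206.3, 274.1], 0.92)]
scene seat [([209.2, 255.2], 0.63), ([179.7, 155.1], 0.56)]
scene lap_edge [([207.4, 265.2], 0.62)]
scene cover_mid [([159.6, 223.6], 0.93)]
scene cover_edge [([172.5, 211.4], 0.96), ([162.5, 220.8], 0.43), ([241.4, 351.7], 0.32)]
scene cover [([164.5, 220.8], 0.87), ([205.2, 275.6], 0.37)]
scene cap_mid [([201.9, 278.1], 0.6), ([237.0, 349.9], 0.6), ([164.3, 221.2], 0.32)]
scene well_a [([240.1, 350.7], 0.96), ([293.9, 481.1], 0.75), ([282.7, 465.9], 0.74), ([229.4, 338.5], 0.68)]
scene well_b [([240.1, 350.7], 0.96), ([293.9, 481.
[... 308 characters left out ...]
)]
top cover_edge [([232.7, 402.8], 0.76), ([221.8, 312.3], 0.39), ([183.7, 396.1], 0.39)]
top cover [([246.6, 405.3], 0.76), ([230.3, 400.9], 0.24), ([254.2, 228.0], 0.19)]
top cap_mid [([233.2, 306.3], 0.41), ([253.4, 230.8], 0.27)]
top well_a [([284.0, 137.3], 0.97), ([279.8, 124.1], 0.93), ([254.3, 241.2], 0.78), ([254.1, 228.0], 0.6)]
top well_b [([284.0, 137.3], 0.97), ([279.8, 124.1], 0.93), ([254.3, 241.2], 0.78), ([254.1, 228.0], 0.6)]
wrist ecu []
wrist nipple []
wrist seat []
wrist lap_edge []
wrist cover_mid []
wrist cover_edge []
wrist cover []
wrist cap_mid []
wrist well_a [([93.9, 283.5], 0.96), ([96.7, 242.4], 0.63)]
wrist well_b [([93.9, 283.5], 0.96), ([96.7, 242.4], 0.63)]
```

```bash
sleep 1; python3 -c "
import cv2,numpy as np
a=cv2.imread('pics/scene0.png');b=cv2.imread('pics/top0.png');c=cv2.imread('pics/wrist0.png')
print(a.shape)
cv2.imwrite('pics/top0b.png',cv2.resize(b,(800,600),interpolation=cv2.INTER_CUBIC))
cv2.imwrite('pics/sw.png',cv2.resize(np.hstack([a,c]),(800,300)))"
```

```text
(420, 560, 3)
```

View pics/top0b.png

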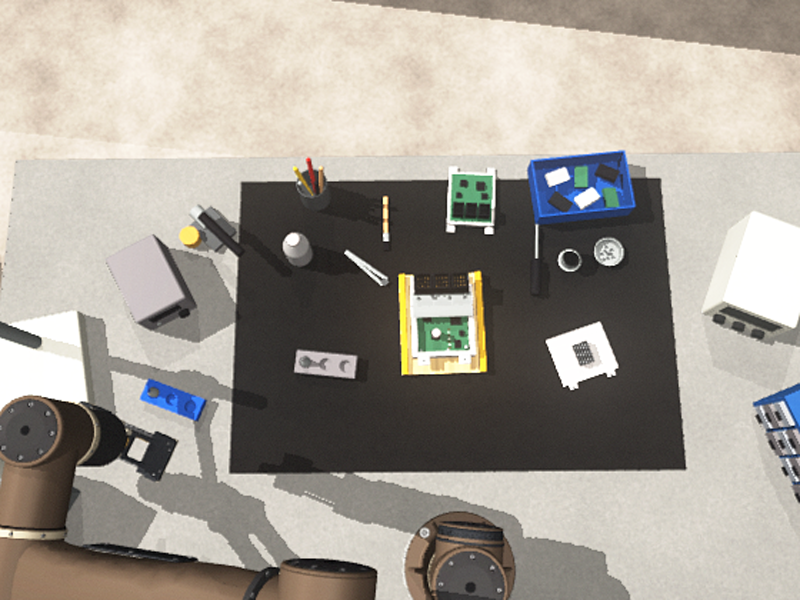

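View pics/scene0.png

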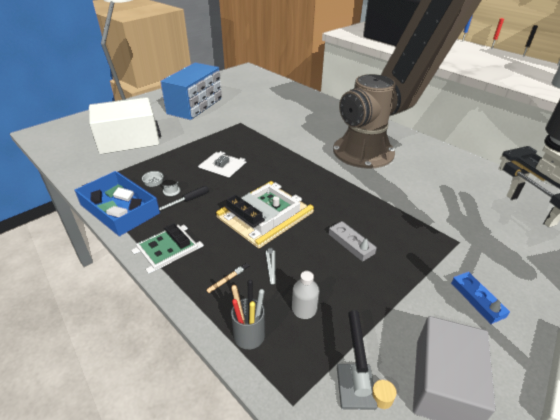

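The top view (scaled 800x600) shows the ecu at (443,325) with the white cap at (436,333), and the cover at (583,350) with its ears toward the robot. There are two candidate blocks. The grey one is at (326,363) on the mat, with its nozzle at the left end and wells at middle and right. The blue one is at (175,400) off the mat. The grey one fits the description, and the blue one is the look-alike to leave alone.

```bash
python3 - <<'E'
from h import *
import math
T={"nipple":((206.3,274.1),(233.5,306.4)),"seat":((209.2,255.2),(216.1,309.2)),"lap_edge":((207.4,265.2),(223,312)),"cover_mid":((159.6,223.6),(245.2,405.7)),"cover_edge":((172.5,211.4),(232.7,402.8)),"cap":((201.9,278.1),(233.2,306.3)),"w240":((240.1,350.7),(254.3,241.2)),"w229":((229.4,338.5),(254.3,241.2)),"w240b":((240.1,350.7),(254.1,228.0))}
for n,(a,b) in T.items():
    x,e=tri([ray("scene",a),ray("top",b)]); print(n,np.round(x,3),np.round(e,4))
print("well z17",atz("top",(254.3,241.2),.017).round(3),atz("top",(254.1,228),.017).round(3))
im=cv2.imread("pics/top0.png"); 
s=observe();R=cv2.Rodrigues(np.array(s["tool_rot"]))[0];print(R.round(3))
c=calibration("wrist");Rw=cv2.Rodrigues(np.array(c["rvec"],float))[0]
o=-Rw.T@np.array(c["tvec"]).ravel();print("cam in tool",(R.T@(o-s["ee_pos"])).round(3),(R.T@Rw.T).round(2),c["fx"])
print([k for k in __import__('station').__dict__ if not k.startswith('__')])
for k,v in __import__('station').__dict__.items():
    if 'grasp' in k: print(k,v)
crop=im[150:280,200:440]; cv2.imwrite("pics/c1.png",cv2.resize(crop,(800,433),interpolation=cv2.INTER_CUBIC))
E
```

```text
nipple [0.503 0.039 0.025] [0.0015 0.0015]
seat [0.561 0.026 0.037] [0.0035 0.0035]
lap_edge [0.533 0.024 0.03 ] [0.0065 0.0065]
cover_mid [ 0.46  -0.274  0.03 ] [0.0037 0.0037]
cover_edge [ 0.51  -0.278 -0.005] [0. 0.]
cap [0.498 0.044 0.044] [0.0063 0.0063]
w240 [ 0.433  0.264 -0.001] [0.0181 0.0181]
w229 [0.44  0.245 0.027] [0.0015 0.0015]
w240b [0.441 0.29  0.018] [0.0004 0.0004]
well z17 [0.44  0.247 0.017] [0.441 0.29  0.017]
[[ 0.    -0.383 -0.924]
 [ 0.    -0.924  0.383]
 [-1.    -0.     0.   ]]
cam in tool [-0.182  0.    -0.077] [[ 0.   -0.28  0.96]
 [ 1.    0.   -0.  ]
 [-0.    0.96  0.28]] 325.19226210127806
['camera', 'calibration', 'job_done', 'observe', 'silhouettes', 'landmark_of', 'Unreachable', 'grasp_offset']
grasp_offset 0.0188
```

View pics/c1.png

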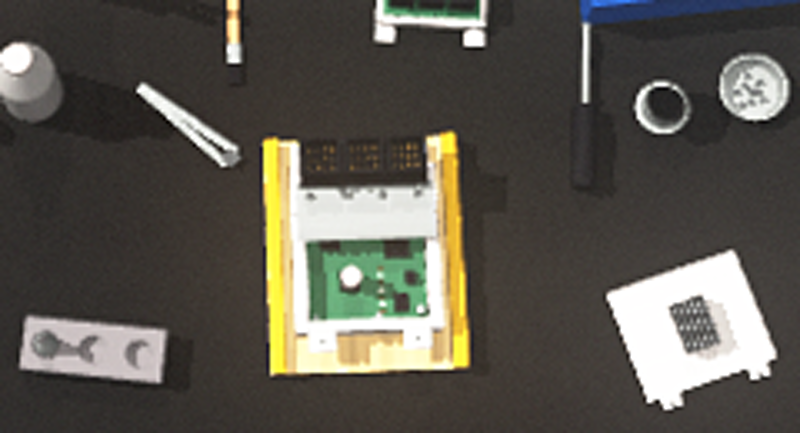

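The enlarged crop (pic 3) confirms it: the grey block has its nozzle at the left (47,345) and empty wells at (90,348) and (138,352). The right-hand well is well_a. The cap is at (350,277). I'll move over the block and take wrist views to refine these positions.

```bash
python3 -m crank '[{"delta_pos":[0,0,0],"angular":[-0.108,0,0],"fingers":1},{"delta_pos":[0,0,0],"angular":[-0.108,0,0],"fingers":1},{"delta_pos":[0,0,0],"angular":[-0.108,0,0],"fingers":1},{"delta_pos":[0,0,0],"angular":[-0.108,0,0],"fingers":1},{"delta_pos":[0,0.038,-0.017],"angular":[0,0,0],"fingers":1},{"delta_pos":[0,0.038,-0.017],"angular":[0,0,0],"fingers":1},{"delta_pos":[0,0.038,-0.017],"angular":[0,0,0],"fingers":1},{"delta_pos":[0,0.038,-0.017],"angular":[0,0,0],"fingers":1},{"delta_pos":[0,0.038,-0.017],"angular":[0,0,0],"fingers":1},{"delta_pos":[0,0.038,-0.017],"angular":[0,0,0],"fingers":1},{"delta_pos":[0,0.038,-0.017],"angular":[0,0,0],"fingers":1},{"delta_pos":[0,0.038,-0.017],"angular":[0,0,0],"fingers":1},{"delta_pos":[0,0.038,-0.017],"angular":[0,0,0],"fingers":1},{"delta_pos":[0,0.038,-0.017],"angular":[0,0,0],"fingers":1},{"delta_pos":[0,0,0],"angular":[0,0,0],"fingers":1},{"delta_pos":[0,0,0],"angular":[0,0,0],"fingers":1}]'
cat >> h.py <<'E'
def look(names,tag,zs):
    cal=calibration("wrist"); im=camera("wrist"); cv2.imwrite(f"pics/{tag}.png",im)
    for n,z in zip(names,zs):
        for d in landmark_of(n,"wrist")[:4]: print(n,np.round(d["location"],1).tolist(),round(d["conf"],2),"->",atz("wrist",d["location"],z,cal).round(4))
def pose():
    s=observe();R=cv2.Rodrigues(np.array(s["tool_rot"]))[0]; return s,R
def to(p,yaw):  # yaw = world angle of tool y; delta in the present tool frame; rotation vector in tool frame
    s,R=pose(); c,n=np.cos(yaw),np.sin(yaw)
    y=np.array([c,n,0]);x=np.array([0,0,-1.]);G=np.stack([x,y,np.cross(x,y)],1)
    print("t",round(float(s["clock"]),2),"pos",s["ee_pos"].round(4),"F",s["ft_force"].round(2),"w",round(float(s["width"]),4))
    print("rot",cv2.Rodrigues(R.T@G)[0].ravel().round(4),"delta now",(R.T@(np.array(p)-s["ee_pos"])).round(4),"after rot",(G.T@(np.array(p)-s["ee_pos"])).round(4))
E
python3 - <<'E'
from h import *
look(["well_a","cap_mid","nipple","ecu"],"w1",[.017,.046,.034,.002])
to([.503,.04,.2],np.radians(-87.7))
E
```

```text
clock: 3.25
ee_pos: [0.456, 0.2407, 0.2036]
tool_rot: [2.195, 0.068, -2.188]
ft_force: [-0.6, 0.0, 0.6]
width: 0.0876
well_a [241.9, 50.6] 0.94 -> [0.3458 0.5807 0.017 ]
well_a [227.1, 31.1] 0.76 -> [0.3659 0.6191 0.017 ]
well_a [194.0, 242.7] 0.7 -> [0.4354 0.2848 0.017 ]
well_a [196.7, 277.6] 0.61 -> [0.4346 0.2437 0.017 ]
cap_mid [10.6, 322.5] 0.71 -> [0.6458 0.2092 0.046 ]
cap_mid [157.1, 454.4] 0.55 -> [0.5029 0.0429 0.046 ]
nipple [158.0, 450.0] 0.74 -> [0.5001 0.0419 0.034 ]
ecu [132.9, 450.5] 0.55 -> [0.5298 0.0276 0.002 ]
t 3.5 pos [0.4552 0.2424 0.2032] F [-1.1   0.94  0.67] w 0.0874
rot [ 0.0237 -0.0028  0.0015] delta now [ 0.003   0.2051 -0.0348] after rot [ 0.0032  0.2042 -0.0396]
```

```bash
python3 -m crank '[{"delta_pos":[0.003,0.035,-0.006],"angular":[0.024,0,0],"fingers":1},{"delta_pos":[0,0.035,-0.006],"angular":[0,0,0],"fingers":1},{"delta_pos":[0,0.035,-0.006],"angular":[0,0,0],"fingers":1},{"delta_pos":[0,0.035,-0.006],"angular":[0,0,0],"fingers":0.6},{"delta_pos":[0,0.035,-0.006],"angular":[0,0,0],"fingers":0.4},{"delta_pos":[0,0.035,-0.006],"angular":[0,0,0],"fingers":0.4},{"delta_pos":[0,0,0],"angular":[0,0,0],"fingers":0.4},{"delta_pos":[0,0,0],"angular":[0,0,0],"fingers":0.4}]'
python3 - <<'E'
from h import *
look(["cap_mid","nipple","cap","ecu","seat","lap_edge"],"w2",[.046,.034,.034,.002,.044,.0485])
to([.503,.042,.046],np.radians(-87.7))
im=cv2.imread("pics/w2.png"); cv2.imwrite("pics/w2b.png",cv2.resize(im,(800,600),interpolation=cv2.INTER_CUBIC))
E
```

```text
clock: 4.3
ee_pos: [0.5021, 0.0357, 0.1993]
tool_rot: [2.197, 0.061, -2.192]
ft_force: [-0.5, -0.1, 0.5]
width: 0.0531
cap_mid [184.6, 272.8] 0.66 -> [0.5024 0.0445 0.046 ]
cap_mid [222.2, 92.8] 0.43 -> [0.4454 0.2659 0.046 ]
nipple [182.1, 275.3] 0.66 -> [0.5026 0.0421 0.034 ]
cap [181.9, 276.9] 0.8 -> [0.503  0.0404 0.034 ]
cap [128.6, 293.6] 0.55 -> [0.5619 0.0257 0.034 ]
ecu [156.0, 290.6] 0.89 -> [0.528  0.0261 0.002 ]
seat [130.1, 292.1] 0.94 -> [0.5607 0.0275 0.044 ]
lap_edge [145.8, 290.8] 0.6 -> [0.5447 0.0281 0.0485]
t 4.65 pos [0.502  0.0364 0.1994] F [0.65 0.56 0.41] w 0.0355
rot [ 0.0162 -0.0029  0.0014] delta now [ 0.1534 -0.0053 -0.0009] after rot [ 0.1534 -0.0055 -0.0012]
```

View pics/w2b.png

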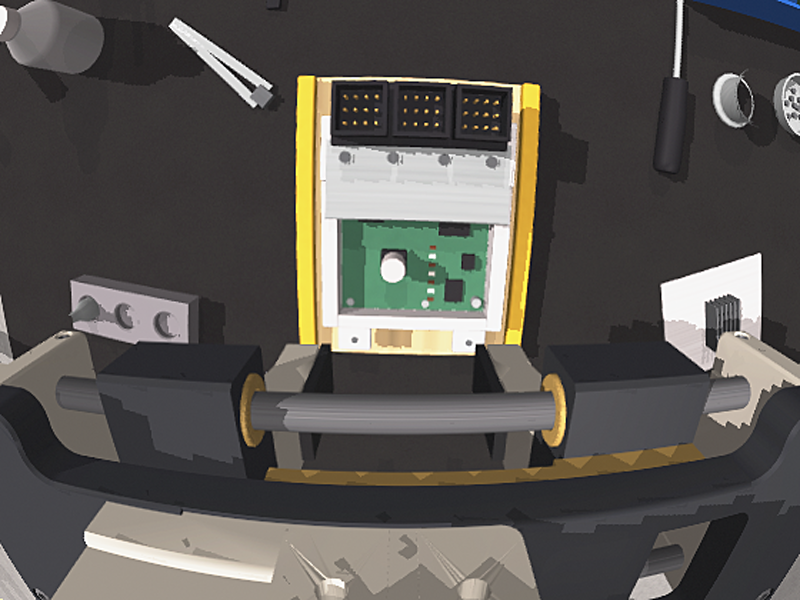

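Pic 4 shows the cap top at (393,266), the lapping sheet at (418,190), and the wells at (125,317) and (168,323). I'll make a top-down rectified map for the unit's yaw and the cap centre.

```bash
cat >> h.py <<'E'
def rect(png,cal,x0,x1,y0,y1,z,mm=0.5):
    # orthographic map at height z: row 0 = x1, col 0 = y1 (y to the left)
    im=cv2.imread(png); X=np.arange(x1,x0,-mm*1e-3); Y=np.arange(y1,y0,-mm*1e-3)
    g=np.stack([np.repeat(X[:,None],len(Y),1),np.repeat(Y[None],len(X),0),np.full((len(X),len(Y)),z)],-1).reshape(-1,3)
    R=cv2.Rodrigues(np.array(cal["rvec"],float))[0]; q=g@R.T+np.array(cal["tvec"]).ravel()
    r=np.hypot(q[:,0],q[:,1]); th=np.arctan2(r,q[:,2])
    u=cal["fx"]*q[:,0]/r*th+cal["cx"]; v=cal["fy"]*q[:,1]/r*th+cal["cy"]
    return cv2.remap(im,u.reshape(len(X),-1).astype(np.float32),v.reshape(len(X),-1).astype(np.float32),cv2.INTER_CUBIC)
E
python3 - <<'E'
from h import *
cal=calibration("wrist")
print("captop",atz("wrist",(186,275),.058,cal).round(4))
a=rect("pics/w2.png",cal,.42,.62,-.08,.14,.044); b=rect("pics/w2.png",cal,.42,.62,-.08,.14,.024)
# yellow rails at z 24mm: mask, min area / line fit
hsv=cv2.cvtColor(b,cv2.COLOR_BGR2HSV); m=((hsv[...,0]>18)&(hsv[...,0]<32)&(hsv[...,1]>180)&(hsv[...,2]>120))
for s in (slice(0,220),slice(220,440)):
    mm=np.zeros_like(m);mm[:,s]=m[:,s]
    r,c=np.nonzero(mm); k=cv2.fitLine(np.stack([c,r],1).astype(np.float32),cv2.DIST_HUBER,0,.01,.01).ravel()
    if k[1]>0:k[:2]*=-1
    # outer edge of the rail
    e=[]
    for i in range(40,330,5):
        cc=np.nonzero(mm[i])[0]
        if len(cc)>4: e.append((i,cc.min(),cc.max()))
    e=np.array(e); p1=np.polyfit(e[:,0],e[:,1],1);p2=np.polyfit(e[:,0],e[:,2],1)
    print("rail yaw",np.degrees(np.arctan2(-k[0],-k[1])).round(2),"edges yaw",np.degrees(np.arctan(p1[0])).round(2),np.degrees(np.arctan(p2[0])).round(2),"y at x=.528",[(.14-np.polyval(p,(.62-.528)*2000)*.0005).round(4) for p in (p1,p2)])
w=np.hstack([a]); cv2.imwrite("pics/r2.png",cv2.resize(a,None,fx=1.4,fy=1.4,interpolation=cv2.INTER_CUBIC))
E
```

```text
captop [0.5036 0.0427 0.058 ]
rail yaw 1.47 edges yaw 0.66 1.59 y at x=.528 [np.float64(0.1187), np.float64(0.1077)]
rail yaw 1.05 edges yaw 1.55 1.25 y at x=.528 [np.float64(-0.0524), np.float64(-0.0651)]
```

View pics/r2.png

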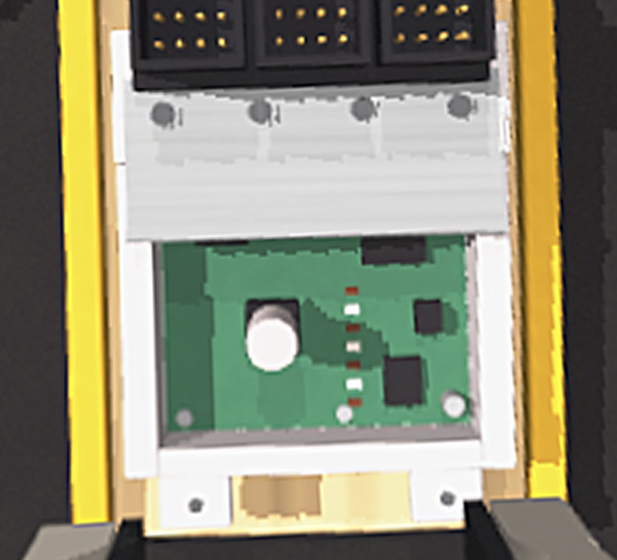

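Pic 5 (rectified at the rim plane, 2.8 px/mm) puts the tray's front corners at (127,478) and (513,467), which gives a yaw of about 1.5° and a unit origin near (0.531, 0.027). Networks and rails agree. The cap is at about (0.503, 0.0425). Descending on the cap now.

```bash
python3 -m crank '[{"delta_pos":[0.03,-0.003,0],"angular":[0.03,0,0],"fingers":0.4},{"delta_pos":[0.03,-0.003,0],"angular":[0,0,0],"fingers":0.4},{"delta_pos":[0.03,0,0],"angular":[0,0,0],"fingers":0.4},{"delta_pos":[0.03,0,0],"angular":[0,0,0],"fingers":0.4},{"delta_pos":[0.02,0,0],"angular":[0,0,0],"fingers":0.4},{"delta_pos":[0,0,0],"angular":[0,0,0],"fingers":0.4},{"delta_pos":[0,0,0],"angular":[0,0,0],"fingers":0.4}]'
python3 -c "
from h import *
import numpy as np
to([.503,.0425,.046],np.radians(-88.5))"
```

```text
clock: 5.35
ee_pos: [0.5043, 0.0468, 0.0574]
tool_rot: [2.216, 0.038, -2.198]
ft_force: [0.7, 0.0, 0.2]
width: 0.0348
t 5.35 pos [0.5043 0.0468 0.0574] F [0.71 0.04 0.23] w 0.0348
rot [ 0.005  -0.0084  0.0029] delta now [0.0114 0.0043 0.0015] after rot [0.0114 0.0043 0.0014]
```

```bash
python3 -m crank '[{"delta_pos":[0.003,0.004,0.001],"angular":[0,-0.008,0.003],"fingers":0.4},{"delta_pos":[0.008,0,0],"angular":[0,0,0],"fingers":0.4},{"delta_pos":[0,0,0],"angular":[0,0,0],"fingers":0.4},{"delta_pos":[0,0,0],"angular":[0,0,0],"fingers":0},{"delta_pos":[0,0,0],"angular":[0,0,0],"fingers":0},{"delta_pos":[0,0,0],"angular":[0,0,0],"fingers":0},{"delta_pos":[0,0,0],"angular":[0,0,0],"fingers":0},{"delta_pos":[0,0,0],"angular":[0,0,0],"fingers":0}]'
python3 -c "
from h import *
import numpy as np
to([.503,.0425,.046],np.radians(-88.5))"
```

```text
clock: 6.15
ee_pos: [0.5064, 0.0439, 0.05]
tool_rot: [2.214, 0.038, -2.199]
ft_force: [1.0, -0.5, 0.4]
width: 0.0028
t 6.15 pos [0.5064 0.0439 0.05  ] F [ 0.98 -0.51  0.38] w 0.0028
rot [ 0.0058 -0.0069  0.0025] delta now [0.004  0.0013 0.0034] after rot [0.004  0.0013 0.0034]
```

```bash
python3 - <<'E'
from h import *
look(["cap_mid","cap"],"w3",[.046,.034])
for n in ["cap_mid","cap","nipple"]:
    camera("top"); print(n,[(d["location"],d["conf"]) for d in landmark_of(n,"top")][:2])
im=cv2.imread("pics/w3.png"); cv2.imwrite("pics/w3b.png",cv2.resize(im[100:400,140:420],(800,857))[:600])
E
```

```text
cap_mid [248.7, 281.4] 0.92 -> [0.4998 0.0431 0.046 ]
cap [240.9, 284.4] 0.77 -> [0.5002 0.0411 0.034 ]
cap_mid []
cap []
nipple [([232.2, 302.9], 0.64)]
```

View pics/w3b.png

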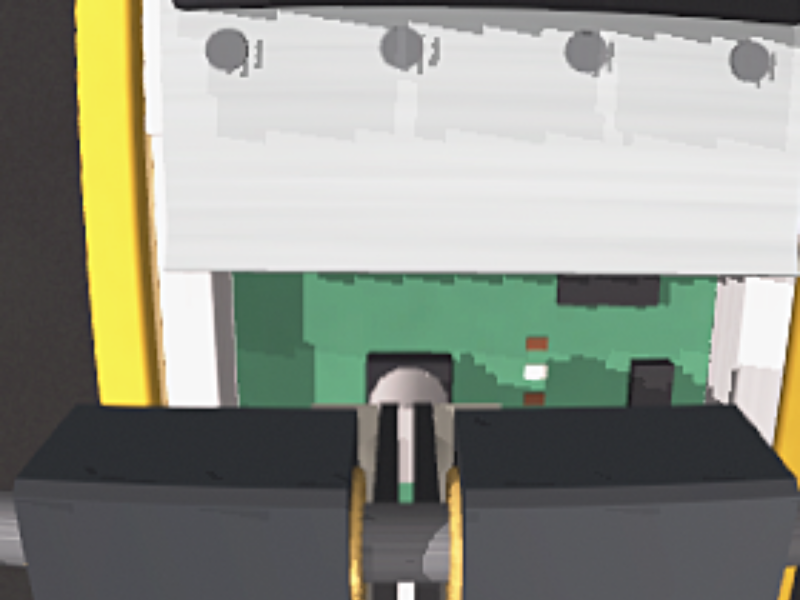

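```bash
python3 - <<'E'
from h import *
s,R=pose(); print(s["ee_pos"].round(4))
f=lambda p:((proj("wrist",p)-[100,140])*2.857).round(0)
print("tcp",f(s["ee_pos"]),"grasp",f(s["ee_pos"]+[0,0,.0188]))
for x in (.494,.503,.512): print(x,"top",f([x,.0425,.058]),"bot",f([x,.0425,.034]))
im=camera("scene"); p=proj("scene",[.503,.0425,.05]); r,c=p.astype(int); print(p)
cv2.imwrite("pics/s3.png",cv2.resize(im[r-50:r+40,c-60:c+60],(800,600),interpolation=cv2.INTER_CUBIC))
E
```

```text
[0.5063 0.0438 0.0499]
tcp [404. 401.] grasp [441. 400.]
0.494 top [473. 405.] bot [427. 406.]
0.503 top [434. 407.] bot [391. 407.]
0.512 top [394. 408.] bot [354. 408.]
[200.30804252 274.48038364]
```

View pics/s3.png

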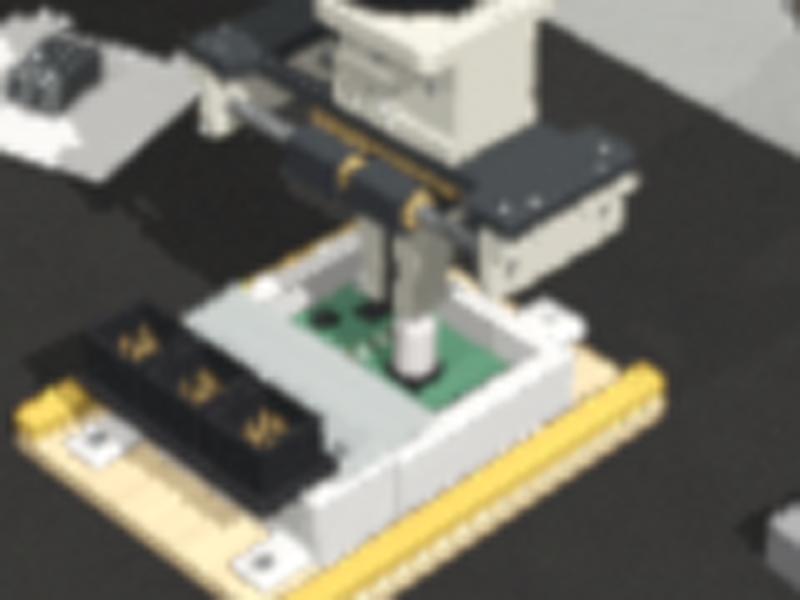

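Pic 7 shows the cap still upright on its nipple just under the closed tips. The pads missed above it, so I was too high. I'll open, go about 10 mm lower and re-grip.

```bash
python3 -m crank '[{"delta_pos":[0,0,0],"angular":[0,0,0],"fingers":0.4},{"delta_pos":[0,0,0],"angular":[0,0,0],"fingers":0.4},{"delta_pos":[0,0,0],"angular":[0,0,0],"fingers":0.4},{"delta_pos":[0,0,0],"angular":[0,0,0],"fingers":0.4},{"delta_pos":[0.006,0.001,0.005],"angular":[0,-0.007,0.003],"fingers":0.4},{"delta_pos":[0.005,0,0],"angular":[0,0,0],"fingers":0.4},{"delta_pos":[0,0,0],"angular":[0,0,0],"fingers":0.4},{"delta_pos":[0,0,0],"angular":[0,0,0],"fingers":0.4}]'
python3 - <<'E'
from h import *
to([.501,.0425,.040],np.radians(-88.5))
look(["cap_mid","cap"],"w4",[.046,.034])
E
python3 -m crank '[{"delta_pos":[0,0,0],"angular":[0,0,0],"fingers":0},{"delta_pos":[0,0,0],"angular":[0,0,0],"fingers":0},{"delta_pos":[0,0,0],"angular":[0,0,0],"fingers":0},{"delta_pos":[0,0,0],"angular":[0,0,0],"fingers":0}]'
```

```text
clock: 7.45
ee_pos: [0.5005, 0.0425, 0.0375]
tool_rot: [2.203, 0.034, -2.207]
ft_force: [0.6, -0.6, 0.1]
width: 0.035
t 7.45 pos [0.5005 0.0425 0.0375] F [ 0.55 -0.55  0.08] w 0.035
rot [ 0.0057  0.0017 -0.0012] delta now [-0.0025 -0.     -0.0005] after rot [-0.0025 -0.     -0.0005]
cap_mid [243.8, 282.2] 0.94 -> [0.5027 0.0414 0.046 ]
cap [239.2, 278.9] 0.8 -> [0.5005 0.0434 0.034 ]
clock: 8.0
ee_pos: [0.5012, 0.0427, 0.0382]
tool_rot: [2.205, 0.035, -2.205]
ft_force: [-0.8, -0.4, 0.7]
width: 0.0084
```

```bash
python3 -m crank '[{"delta_pos":[0,0,0],"angular":[0,0,0],"fingers":0},{"delta_pos":[0,0,0],"angular":[0,0,0],"fingers":0},{"delta_pos":[0,0,0],"angular":[0,0,0],"fingers":0}]'
python3 - <<'E'
from h import *
look(["cap_mid","cap"],"w5",[.046,.034])
im=camera("scene"); p=proj("scene",[.503,.0425,.05]); r,c=p.astype(int)
a=cv2.resize(im[r-50:r+40,c-60:c+60],(400,300),interpolation=cv2.INTER_CUBIC)
b=cv2.resize(cv2.imread("pics/w5.png")[180:300,200:360],(400,300),interpolation=cv2.INTER_CUBIC)
d=cv2.resize(cv2.imread("pics/w4.png")[180:300,200:360],(400,300),interpolation=cv2.INTER_CUBIC)
cv2.imwrite("pics/m5.png",np.vstack([np.hstack([a,b]),np.hstack([d,d*0])]))
E
```

```text
clock: 8.3
ee_pos: [0.5013, 0.0428, 0.0383]
tool_rot: [2.205, 0.035, -2.205]
ft_force: [-0.5, -0.2, 0.5]
width: 0.0001
cap_mid [250.3, 280.6] 0.8 -> [0.4989 0.0425 0.046 ]
cap [243.3, 281.7] 0.77 -> [0.4982 0.0418 0.034 ]
```

View pics/m5.png

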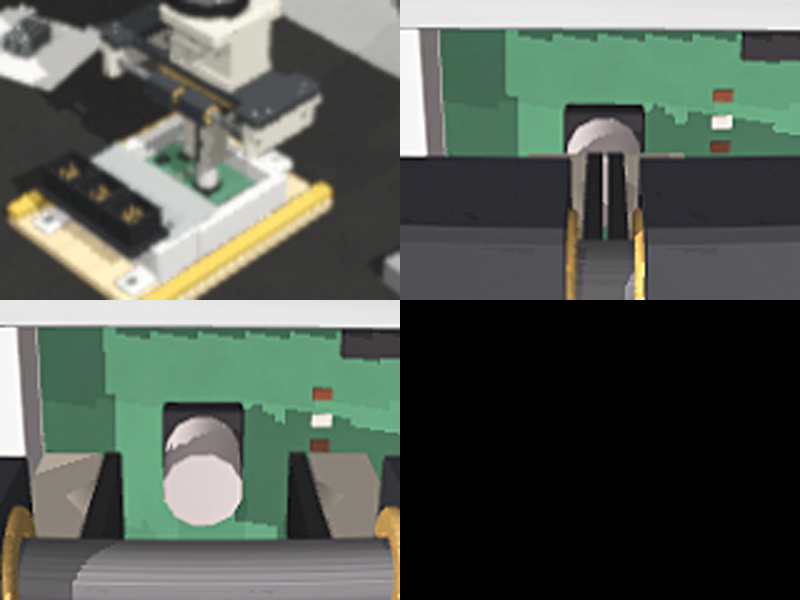

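Pic 8: in the open-finger view (lower left) the finger tips' front edge sits level with the cap's top front edge (row ~455). So the visible tips are about 20 mm above the reported TCP height, or the pads end at the grasp point. I'll open and go down in small steps, watching the force.

```bash
python3 -m crank '[{"delta_pos":[0,0,0],"angular":[0,0,0],"fingers":0.4},{"delta_pos":[0,0,0],"angular":[0,0,0],"fingers":0.4},{"delta_pos":[0,0,0],"angular":[0,0,0],"fingers":0.4},{"delta_pos":[0,0,0],"angular":[0,0,0],"fingers":0.4},{"delta_pos":[0,0,0],"angular":[0,0,0],"fingers":0.4},{"delta_pos":[0.003,0,0],"angular":[0,0,0],"fingers":0.4},{"delta_pos":[0.003,0,0],"angular":[0,0,0],"fingers":0.4},{"delta_pos":[0.0,0,0],"angular":[0,0,0],"fingers":0.4}]'
python3 - <<'E'
from h import *
to([.501,.0425,.028],np.radians(-88.5))
E
```

```text
clock: 9.3
ee_pos: [0.5012, 0.0428, 0.0317]
tool_rot: [2.205, 0.035, -2.205]
ft_force: [-0.9, 0.1, -0.0]
width: 0.0353
t 9.3 pos [0.5012 0.0428 0.0317] F [-0.94  0.07 -0.01] w 0.0353
rot [ 0.0057  0.0001 -0.0005] delta now [0.0037 0.0003 0.0002] after rot [0.0037 0.0003 0.0002]
```

```bash
python3 -m crank '[{"delta_pos":[0.003,0,0],"angular":[0,0,0],"fingers":0.4},{"delta_pos":[0.003,0,0],"angular":[0,0,0],"fingers":0.4},{"delta_pos":[0.0,0,0],"angular":[0,0,0],"fingers":0.4}]'
python3 - <<'E'
from h import *
to([.501,.0425,.028],np.radians(-88.5))
look(["cap_mid"],"w6",[.046])
E
python3 -m crank '[{"delta_pos":[0,0,0],"angular":[0,0,0],"fingers":0},{"delta_pos":[0,0,0],"angular":[0,0,0],"fingers":0},{"delta_pos":[0,0,0],"angular":[0,0,0],"fingers":0},{"delta_pos":[0,0,0],"angular":[0,0,0],"fingers":0},{"delta_pos":[0,0,0],"angular":[0,0,0],"fingers":0}]'
```

```text
clock: 9.6
ee_pos: [0.501, 0.0427, 0.0249]
tool_rot: [2.204, 0.034, -2.206]
ft_force: [0.4, 0.2, -0.2]
width: 0.0353
t 9.6 pos [0.501  0.0427 0.0249] F [ 0.43  0.17 -0.25] w 0.0353
rot [ 0.0056  0.0005 -0.0007] delta now [-0.0031  0.0002  0.0001] after rot [-0.0031  0.0002  0.    ]
cap_mid [254.3, 281.2] 0.8 -> [0.5023 0.0422 0.046 ]
cap_mid [178.5, 314.1] 0.74 -> [0.5447 0.0269 0.046 ]
clock: 10.2
ee_pos: [0.5015, 0.0429, 0.0256]
tool_rot: [2.206, 0.035, -2.205]
ft_force: [0.3, 0.6, 0.5]
width: 0.0167
```

```bash
python3 -m crank '[{"delta_pos":[-0.01,0,0],"angular":[0,0,0],"fingers":0},{"delta_pos":[-0.02,0,0],"angular":[0,0,0],"fingers":0},{"delta_pos":[-0.03,0,0],"angular":[0,0,0],"fingers":0},{"delta_pos":[-0.03,0,0],"angular":[0,0,0],"fingers":0},{"delta_pos":[-0.02,0,0],"angular":[0,0,0],"fingers":0},{"delta_pos":[0,0,0],"angular":[0,0,0],"fingers":0},{"delta_pos":[0,0,0],"angular":[0,0,0],"fingers":0}]'
python3 - <<'E'
from h import *
to([.436,.244,.12],np.radians(-88.5))
look(["cap_mid","well_a"],"w7",[.14,.017])
E
```

```text
clock: 10.9
ee_pos: [0.5011, 0.0425, 0.1436]
tool_rot: [2.206, 0.035, -2.204]
ft_force: [0.4, 0.3, -0.8]
width: 0.0163
t 10.9 pos [0.5011 0.0425 0.1436] F [ 0.4   0.32 -0.81] w 0.0163
rot [ 0.006  -0.0012 -0.0005] delta now [ 0.0235 -0.2035  0.0586] after rot [ 0.0236 -0.2032  0.0598]
cap_mid [259.5, 282.5] 0.55 -> [0.4872 0.0406 0.14  ]
well_a [239.3, 76.7] 0.95 -> [0.4364 0.2837 0.017 ]
well_a [243.5, 106.4] 0.74 -> [0.4344 0.2404 0.017 ]
```

```bash
python3 -m crank '[{"delta_pos":[0,-0.033,0.003],"angular":[0.006,0,0],"fingers":0},{"delta_pos":[0,-0.033,0.003],"angular":[0,0,0],"fingers":0},{"delta_pos":[0,-0.033,0.003],"angular":[0,0,0],"fingers":0},{"delta_pos":[0,-0.033,0.003],"angular":[0,0,0],"fingers":0},{"delta_pos":[0,-0.033,0.003],"angular":[0,0,0],"fingers":0},{"delta_pos":[0,-0.033,0.003],"angular":[0,0,0],"fingers":0},{"delta_pos":[0,0,0],"angular":[0,0,0],"fingers":0},{"delta_pos":[0,0,0],"angular":[0,0,0],"fingers":0}]'
python3 - <<'E'
from h import *
to([.436,.244,.06],np.radians(-88.5))
cal=calibration("wrist")
look(["well_a"],"w8",[.017])
a=rect("pics/w8.png",cal,.39,.49,.20,.37,.026,0.25)
cv2.imwrite("pics/r8.png",a); print(a.shape)
E
```

```text
clock: 11.85
ee_pos: [0.4725, 0.2436, 0.1332]
tool_rot: [2.189, 0.012, -2.219]
ft_force: [0.0, -0.7, -0.9]
width: 0.0166
t 11.85 pos [0.4725 0.2436 0.1332] F [ 0.01 -0.65 -0.91] w 0.0166
rot [-0.0034  0.0136 -0.0116] delta now [ 0.0736 -0.002   0.0355] after rot [ 0.0732 -0.0013  0.0364]
well_a [228.1, 236.2] 0.92 -> [0.435  0.2854 0.017 ]
well_a [229.1, 281.5] 0.85 -> [0.435  0.2408 0.017 ]
(400, 680, 3)
```

View pics/r8.png

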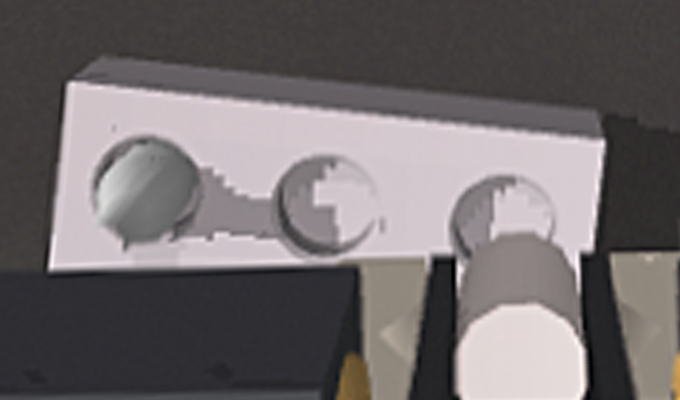

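Pic 9 (z = 26 mm plane, 4 px/mm) shows the well_a rim centred at about (504,228), so (0.433, 0.244). well_b is at (328,205), 44.4 mm away, which matches 45. The cap hangs upright between the pads. Moving above well_a.

```bash
python3 -m crank '[{"delta_pos":[0.02,0,0.02],"angular":[0,0.01,-0.01],"fingers":0},{"delta_pos":[0.03,0,0.02],"angular":[0,0,0],"fingers":0},{"delta_pos":[0.03,0,0],"angular":[0,0,0],"fingers":0},{"delta_pos":[0,0,0],"angular":[0,0,0],"fingers":0},{"delta_pos":[0,0,0],"angular":[0,0,0],"fingers":0}]'
python3 - <<'E'
from h import *
to([.4325,.244,.0285],np.radians(-88.5))
E
```

```text
clock: 12.45
ee_pos: [0.4329, 0.2377, 0.0529]
tool_rot: [2.212, 0.017, -2.214]
ft_force: [0.6, -0.4, 0.4]
width: 0.0164
t 12.45 pos [0.4329 0.2377 0.0529] F [ 0.6  -0.36  0.4 ] w 0.0164
rot [-0.0101  0.0011 -0.0005] delta now [ 0.0244 -0.0063  0.0003] after rot [ 0.0244 -0.0063  0.0003]
```

```bash
python3 -m crank '[{"delta_pos":[0.01,-0.003,0],"angular":[-0.01,0,0],"fingers":0},{"delta_pos":[0.01,-0.003,0],"angular":[0,0,0],"fingers":0},{"delta_pos":[0,0,0],"angular":[0,0,0],"fingers":0},{"delta_pos":[0,0,0],"angular":[0,0,0],"fingers":0}]'
python3 - <<'E'
from h import *
to([.4325,.244,.0105],np.radians(-88.5))
E
```

```text
clock: 12.85
ee_pos: [0.4356, 0.2454, 0.0345]
tool_rot: [2.213, 0.032, -2.207]
ft_force: [0.1, 0.0, -0.5]
width: 0.0166
t 12.85 pos [0.4356 0.2454 0.0345] F [ 0.09  0.05 -0.48] w 0.0166
rot [-0.0007 -0.0026  0.0031] delta now [0.024  0.0014 0.0032] after rot [0.024  0.0013 0.0031]
```

```bash
python3 -m crank '[{"delta_pos":[0.008,0.0015,0.003],"angular":[0,0,0],"fingers":0},{"delta_pos":[0,0,0],"angular":[0,0,0],"fingers":0},{"delta_pos":[0,0,0],"angular":[0,0,0],"fingers":0}]'
python3 - <<'E'
from h import *
to([.4325,.244,.0105],np.radians(-88.5))
E
```

```text
clock: 13.15
ee_pos: [0.4327, 0.2441, 0.0263]
tool_rot: [2.214, 0.032, -2.207]
ft_force: [0.3, 0.7, -0.4]
width: 0.0163
t 13.15 pos [0.4327 0.2441 0.0263] F [ 0.33  0.67 -0.37] w 0.0163
rot [-0.0006 -0.0032  0.0036] delta now [0.0158 0.0001 0.0003] after rot [0.0158 0.0001 0.0002]
```

Cap bottom should now be about 9 mm above the block top. Lowering straight down.

```bash
python3 -m crank '[{"delta_pos":[0.005,0,0],"angular":[0,0,0],"fingers":0},{"delta_pos":[0.005,0,0],"angular":[0,0,0],"fingers":0},{"delta_pos":[0.003,0,0],"angular":[0,0,0],"fingers":0},{"delta_pos":[0.0,0,0],"angular":[0,0,0],"fingers":0},{"delta_pos":[0,0,0],"angular":[0,0,0],"fingers":0}]'
python3 - <<'E'
from h import *
to([.4325,.244,.0105],np.radians(-88.5))
E
```

```text
clock: 13.65
ee_pos: [0.4327, 0.2441, 0.0122]
tool_rot: [2.214, 0.032, -2.207]
ft_force: [0.3, -0.2, -0.1]
width: 0.0165
t 13.65 pos [0.4327 0.2441 0.0122] F [ 0.29 -0.21 -0.09] w 0.0165
rot [-0.0005 -0.0032  0.0036] delta now [0.0017 0.0001 0.0002] after rot [0.0017 0.0001 0.0002]
```

```bash
python3 -m crank '[{"delta_pos":[0.002,0,0],"angular":[0,0,0],"fingers":0},{"delta_pos":[0.0,0,0],"angular":[0,0,0],"fingers":0}]';  python3 -m crank '[{"delta_pos":[0.0015,0,0],"angular":[0,0,0],"fingers":0},{"delta_pos":[0.0,0,0],"angular":[0,0,0],"fingers":0}]'
```

```text
clock: 13.85
ee_pos: [0.4328, 0.2442, 0.0101]
tool_rot: [2.214, 0.033, -2.207]
ft_force: [0.4, 0.0, -0.1]
width: 0.0168
clock: 14.05
ee_pos: [0.433, 0.2444, 0.0087]
tool_rot: [2.214, 0.033, -2.206]
ft_force: [0.9, -0.1, -0.1]
width: 0.0164
```

```bash
python3 -m crank '[{"delta_pos":[0,0,0],"angular":[0,0,0],"fingers":0.4},{"delta_pos":[0,0,0],"angular":[0,0,0],"fingers":0.4},{"delta_pos":[0,0,0],"angular":[0,0,0],"fingers":0.4},{"delta_pos":[0,0,0],"angular":[0,0,0],"fingers":0.4},{"delta_pos":[-0.02,0,0],"angular":[0,0,0],"fingers":0.4},{"delta_pos":[-0.04,0,0],"angular":[0,0,0],"fingers":0.4},{"delta_pos":[-0.04,0,-0.02],"angular":[0,0,0],"fingers":0.4},{"delta_pos":[-0.04,0,-0.03],"angular":[0,0,0],"fingers":0.7},{"delta_pos":[0,0,0],"angular":[0,0,0],"fingers":0.7},{"delta_pos":[0,0,0],"angular":[0,0,0],"fingers":0.7}]'
python3 - <<'E'
from h import *
to([.46,-.274,.16],np.radians(-68.5))
cal=calibration("wrist")
look(["cap_mid","cap"],"w9",[.029,.017])
a=rect("pics/w9.png",cal,.39,.49,.20,.37,.026,0.25)
cv2.imwrite("pics/r9.png",a)
E
```

```text
clock: 15.05
ee_pos: [0.4834, 0.244, 0.154]
tool_rot: [2.212, 0.031, -2.206]
ft_force: [-0.2, -0.2, -1.2]
width: 0.0539
t 15.05 pos [0.4834 0.244  0.154 ] F [-0.23 -0.19 -1.15] w 0.0539
rot [-0.3489 -0.0031  0.0012] delta now [-0.007   0.5172  0.037 ] after rot [-0.006   0.4734  0.2116]
cap_mid [240.9, 278.2] 0.79 -> [0.4317 0.2455 0.029 ]
cap [238.7, 279.4] 0.53 -> [0.4293 0.2443 0.017 ]
```

View pics/r9.png

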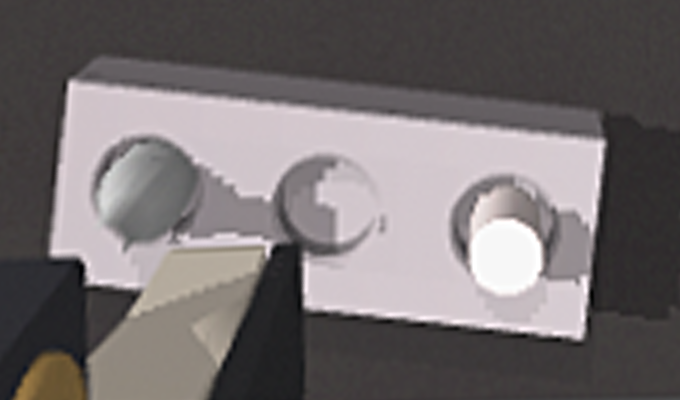

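Pic 10: the cap stands upright in well_a (white top at (505,258) in its well), let go. Next I'll move to the cover.

```bash
python3 -m crank '[{"delta_pos":[-0.002,0.037,0.002],"angular":[0,0,0],"fingers":0.7},{"delta_pos":[-0.002,0.037,0.002],"angular":[0,0,0],"fingers":0.7},{"delta_pos":[-0.002,0.037,0.002],"angular":[0,0,0],"fingers":0.7},{"delta_pos":[-0.002,0.037,0.002],"angular":[0,0,0],"fingers":0.7},{"delta_pos":[-0.002,0.037,0.002],"angular":[0,0,0],"fingers":0.7},{"delta_pos":[-0.002,0.037,0.002],"angular":[0,0,0],"fingers":0.7},{"delta_pos":[-0.002,0.037,0.002],"angular":[0,0,0],"fingers":0.7},{"delta_pos":[-0.002,0.037,0.002],"angular":[0,0,0],"fingers":0.7},{"delta_pos":[0,0.037,0.002],"angular":[0,0,0],"fingers":0.7},{"delta_pos":[0,0.037,0.002],"angular":[0,0,0],"fingers":0.7},{"delta_pos":[0,0.037,0.002],"angular":[0,0,0],"fingers":0.7},{"delta_pos":[0,0.037,0.002],"angular":[0,0,0],"fingers":0.7},{"delta_pos":[0,0.037,0.002],"angular":[0,0,0],"fingers":0.7},{"delta_pos":[0,0,0],"angular":[-0.12,0,0],"fingers":0.7},{"delta_pos":[0,0,0],"angular":[-0.12,0,0],"fingers":0.7},{"delta_pos":[0,0,0],"angular":[-0.11,0,0],"fingers":0.7},{"delta_pos":[0,0,0],"angular":[0,0,0],"fingers":0.7},{"delta_pos":[0,0,0],"angular":[0,0,0],"fingers":0.7}]'
python3 - <<'E'
from h import *
to([.46,-.274,.16],np.radians(-68.5))
cal=calibration("wrist")
look(["cover_mid","cover_edge","cover"],"w10",[.0145,.002,.002])
d=silhouettes("cover","wrist")[0]; print(d["conf"],d["location"],d["region"].sum())
a=rect("pics/w10.png",cal,.36,.56,-.4,-.15,.005,0.5)
cv2.imwrite("pics/r10.png",cv2.resize(a,(800,640)) if 0 else cv2.resize(a,(750,600)))
m=(cv2.cvtColor(a,cv2.COLOR_BGR2GRAY)>150).astype(np.uint8)
n,l,st,ce=cv2.connectedComponentsWithStats(m); k=1+st[1:,4].argmax(); print(st[k],ce[k])
ct=max(cv2.findContours((l==k).astype(np.uint8),cv2.RETR_EXTERNAL,cv2.CHAIN_APPROX_NONE)[0],key=cv2.contourArea)
ap=cv2.approxPolyDP(cv2.convexHull(ct),6,True)[:,0]; print(ap.tolist())
print(np.stack([.56-ap[:,1]*.0005,-.15-ap[:,0]*.0005],1).round(4).tolist())
E
```

```text
clock: 17.0
ee_pos: [0.4533, -0.2539, 0.1512]
tool_rot: [1.97, 0.404, -2.039]
ft_force: [0.6, 0.3, 0.2]
width: 0.0615
t 17.0 pos [ 0.4533 -0.2539  0.1512] F [0.59 0.32 0.17] w 0.0615
rot [0.0209 0.0331 0.008 ] delta now [-0.0089  0.0211  0.0019] after rot [-0.0088  0.0212  0.0012]
cover_mid [190.9, 315.2] 0.93 -> [ 0.4597 -0.2879  0.0145]
cover_edge [136.2, 320.8] 0.6 -> [ 0.5118 -0.2722  0.002 ]
cover [188.2, 314.4] 0.62 -> [ 0.4593 -0.2885  0.002 ]
0.7 [185.0, 313.9] 12597
[  117    58   318   308 51432] [273.55167989 204.53229507]
[[365, 58], [434, 265], [217, 365], [187, 350], [117, 140]]
[[0.531, -0.3325], [0.4275, -0.367], [0.3775, -0.2585], [0.385, -0.2435], [0.49, -0.2085]]
```

View pics/r10.png

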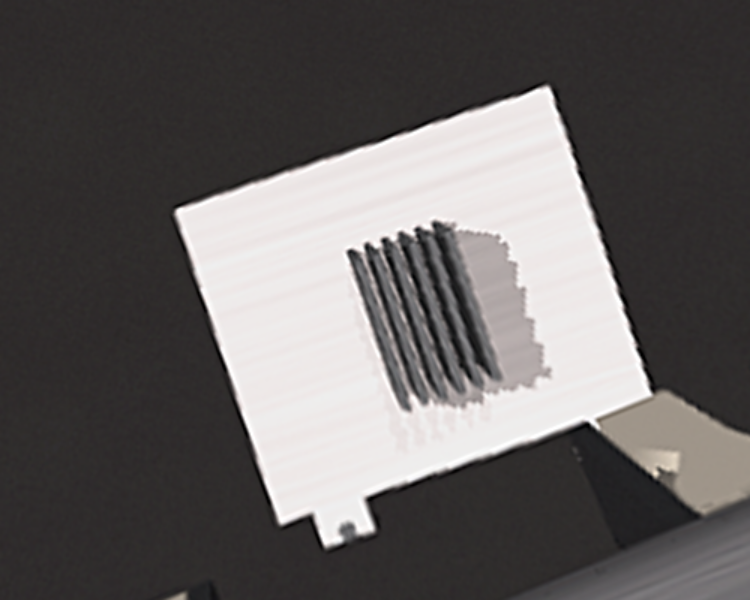

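Pic 11 (z = 5 mm plane, 3 px/mm) shows the plain edge from (177,211) to (549,86), 130.6 mm against 132. The cover yaw is 18.3° and cover_mid is (0.458, -0.288), matching the network to 2 mm. I'll align and descend in stages.

```bash
python3 - <<'E'
from h import *
to([.458,-.288,.08],np.radians(-71.7))
E
python3 -m crank '[{"delta_pos":[0.0,0,0],"angular":[0.055,0.03,0.006],"fingers":0.6},{"delta_pos":[0.0,0.017,0],"angular":[0.02,0,0],"fingers":0.6},{"delta_pos":[0.02,0.015,0],"angular":[0,0,0],"fingers":0.6},{"delta_pos":[0.03,0,0],"angular":[0,0,0],"fingers":0.6},{"delta_pos":[0.02,0,0],"angular":[0,0,0],"fingers":0.6},{"delta_pos":[0,0,0],"angular":[0,0,0],"fingers":0.6},{"delta_pos":[0,0,0],"angular":[0,0,0],"fingers":0.6}]'
python3 - <<'E'
from h import *
to([.458,-.288,.03],np.radians(-71.7))
look(["cover_mid","cover_edge"],"w11",[.0145,.002])
E
```

```text
t 17.25 pos [ 0.454 -0.254  0.152] F [-0.22  0.03  0.32] w 0.0613
rot [0.0786 0.032  0.0062] delta now [0.0721 0.0334 0.0072] after rot [0.072  0.0335 0.0069]
clock: 17.95
ee_pos: [0.4684, -0.288, 0.0825]
tool_rot: [2.051, 0.325, -2.045]
ft_force: [0.4, -0.7, 0.2]
width: 0.0522
t 17.95 pos [ 0.4684 -0.288   0.0825] F [ 0.44 -0.73  0.16] w 0.0522
rot [-0.0012 -0.0023 -0.0035] delta now [ 0.0524 -0.0034  0.01  ] after rot [ 0.0525 -0.0032  0.0099]
cover_mid [220.2, 277.2] 0.69 -> [ 0.4581 -0.2889  0.0145]
cover_edge [149.7, 278.8] 0.68 -> [ 0.5115 -0.2727  0.002 ]
```

```bash
python3 -m crank '[{"delta_pos":[0.02,-0.003,0.01],"angular":[0,0,0],"fingers":0.6},{"delta_pos":[0.03,0,0],"angular":[0,0,0],"fingers":0.6},{"delta_pos":[0.01,0,0],"angular":[0,0,0],"fingers":0.6},{"delta_pos":[0,0,0],"angular":[0,0,0],"fingers":0.6},{"delta_pos":[0,0,0],"angular":[0,0,0],"fingers":0.6}]'
python3 - <<'E'
from h import *
to([.458,-.288,.008],np.radians(-71.7))
E
```

```text
clock: 18.6
ee_pos: [0.4635, -0.2894, 0.0282]
tool_rot: [2.059, 0.322, -2.03]
ft_force: [0.3, -0.4, -0.3]
width: 0.0526
t 18.6 pos [ 0.4635 -0.2894  0.0282] F [ 0.25 -0.38 -0.3 ] w 0.0526
rot [ 0.001  -0.0128 -0.0107] delta now [ 0.0201 -0.0033  0.005 ] after rot [ 0.0202 -0.0031  0.0048]
```

```bash
python3 -m crank '[{"delta_pos":[0.008,-0.003,0.005],"angular":[0,-0.012,-0.01],"fingers":0.6},{"delta_pos":[0.008,0,0],"angular":[0,0,0],"fingers":0.6},{"delta_pos":[0.004,0,0],"angular":[0,0,0],"fingers":0.6},{"delta_pos":[0,0,0],"angular":[0,0,0],"fingers":0.6},{"delta_pos":[0,0,0],"angular":[0,0,0],"fingers":0.6}]'
python3 - <<'E'
from h import *
to([.458,-.288,-.006],np.radians(-71.7))
E
```

```text
clock: 19.1
ee_pos: [0.4598, -0.2886, 0.0093]
tool_rot: [2.051, 0.33, -2.043]
ft_force: [-0.4, -0.0, -0.4]
width: 0.0525
t 19.1 pos [ 0.4598 -0.2886  0.0093] F [-0.41 -0.   -0.45] w 0.0525
rot [ 0.0016 -0.0035 -0.0024] delta now [ 0.0153 -0.0011  0.0015] after rot [ 0.0153 -0.0011  0.0015]
```

```bash
for i in 1; do python3 -m crank '[{"delta_pos":[0.003,-0.001,0.0015],"angular":[0,0,0],"fingers":0.6},{"delta_pos":[0,0,0],"angular":[0,0,0],"fingers":0.6}]'; python3 -m crank '[{"delta_pos":[0.003,0,0],"angular":[0,0,0],"fingers":0.6},{"delta_pos":[0,0,0],"angular":[0,0,0],"fingers":0.6}]';python3 -m crank '[{"delta_pos":[0.003,0,0],"angular":[0,0,0],"fingers":0.6},{"delta_pos":[0,0,0],"angular":[0,0,0],"fingers":0.6}]'; done
```

```text
clock: 19.3
ee_pos: [0.458, -0.2881, 0.0063]
tool_rot: [2.051, 0.329, -2.043]
ft_force: [-0.5, 0.1, 0.2]
width: 0.0522
clock: 19.5
ee_pos: [0.4581, -0.2881, 0.0032]
tool_rot: [2.051, 0.329, -2.042]
ft_force: [-1.0, 0.2, -1.0]
width: 0.0527
clock: 19.7
ee_pos: [0.4582, -0.2882, -0.0]
tool_rot: [2.052, 0.329, -2.042]
ft_force: [-0.5, 0.4, -0.2]
width: 0.0526
```

The TCP reads 0 mm, below the plate top (5 mm), with no contact. That confirms the real tips sit well above the reported TCP. Continuing in small steps.

```bash
python3 -m crank '[{"delta_pos":[0.003,0,0],"angular":[0,0,0],"fingers":0.6},{"delta_pos":[0,0,0],"angular":[0,0,0],"fingers":0.6}]'; python3 -m crank '[{"delta_pos":[0.003,0,0],"angular":[0,0,0],"fingers":0.6},{"delta_pos":[0,0,0],"angular":[0,0,0],"fingers":0.6}]';python3 -m crank '[{"delta_pos":[0.002,0,0],"angular":[0,0,0],"fingers":0.6},{"delta_pos":[0,0,0],"angular":[0,0,0],"fingers":0.6}]'
```

```text
clock: 19.9
ee_pos: [0.4582, -0.2882, -0.0033]
tool_rot: [2.052, 0.329, -2.042]
ft_force: [0.3, -0.1, -0.3]
width: 0.0524
clock: 20.1
ee_pos: [0.4582, -0.2882, -0.0066]
tool_rot: [2.051, 0.329, -2.042]
ft_force: [-0.1, 0.5, -0.3]
width: 0.0527
clock: 20.3
ee_pos: [0.4582, -0.2882, -0.0088]
tool_rot: [2.051, 0.329, -2.042]
ft_force: [-0.9, -0.0, -0.4]
width: 0.0528
```

```bash
python3 -m crank '[{"delta_pos":[0.002,0,0],"angular":[0,0,0],"fingers":0.6},{"delta_pos":[0,0,0],"angular":[0,0,0],"fingers":0.6}]'; python3 -m crank '[{"delta_pos":[0,0,0],"angular":[0,0,0],"fingers":0},{"delta_pos":[0,0,0],"angular":[0,0,0],"fingers":0},{"delta_pos":[0,0,0],"angular":[0,0,0],"fingers":0},{"delta_pos":[0,0,0],"angular":[0,0,0],"fingers":0},{"delta_pos":[0,0,0],"angular":[0,0,0],"fingers":0}]'
python3 - <<'E'
from h import *
to([.458,-.288,-.006],np.radians(-71.7))
E
```

```text
clock: 20.5
ee_pos: [0.4583, -0.2882, -0.011]
tool_rot: [2.051, 0.329, -2.042]
ft_force: [0.1, -0.4, 0.7]
width: 0.0525
clock: 21.0
ee_pos: [0.4583, -0.2882, -0.0109]
tool_rot: [2.052, 0.329, -2.042]
ft_force: [0.1, -0.1, -0.0]
width: 0.032
t 21.0 pos [ 0.4583 -0.2882 -0.0109] F [ 0.06 -0.08 -0.04] w 0.032
rot [ 0.0017 -0.004  -0.0028] delta now [-0.0049 -0.0002  0.0002] after rot [-0.0049 -0.0003  0.0002]
```

The grip is on the fins: 32 mm width, as expected. Lifting, squaring up, and carrying it over.

```bash
python3 -m crank '[{"delta_pos":[-0.01,0,0],"angular":[0,0,0],"fingers":0},{"delta_pos":[-0.02,0,0],"angular":[0,0,0],"fingers":0},{"delta_pos":[-0.03,0,0],"angular":[0,0,0],"fingers":0},{"delta_pos":[-0.03,0,0],"angular":[0,0,0],"fingers":0},{"delta_pos":[-0.03,0,0],"angular":[0.1,0,0],"fingers":0},{"delta_pos":[0,0,0],"angular":[0.1,0,0],"fingers":0},{"delta_pos":[0,0,0],"angular":[0.09,0,0],"fingers":0},{"delta_pos":[0,0,0],"angular":[0,0,0],"fingers":0},{"delta_pos":[0,0,0],"angular":[0,0,0],"fingers":0}]'
python3 - <<'E'
from h import *
to([.4665,.0253,.11],np.radians(-88.5))
E
```

```text
clock: 21.9
ee_pos: [0.4561, -0.2877, 0.1187]
tool_rot: [2.214, 0.024, -2.204]
ft_force: [0.5, 0.5, -1.3]
width: 0.0314
t 21.9 pos [ 0.4561 -0.2877  0.1187] F [ 0.52  0.47 -1.29] w 0.0314
rot [-0.0032 -0.0047 -0.0014] delta now [ 0.0084 -0.3127 -0.0175] after rot [ 0.0087 -0.3126 -0.0186]
```

```bash
python3 -m crank '[{"delta_pos":[0,-0.03,-0.002],"angular":[0,0,0],"fingers":0},{"delta_pos":[0,-0.035,-0.002],"angular":[0,0,0],"fingers":0},{"delta_pos":[0,-0.035,-0.002],"angular":[0,0,0],"fingers":0},{"delta_pos":[0,-0.035,-0.002],"angular":[0,0,0],"fingers":0},{"delta_pos":[0,-0.035,-0.002],"angular":[0,0,0],"fingers":0},{"delta_pos":[0,-0.035,-0.002],"angular":[0,0,0],"fingers":0},{"delta_pos":[0,-0.035,-0.002],"angular":[0,0,0],"fingers":0},{"delta_pos":[0,-0.035,-0.002],"angular":[0,0,0],"fingers":0},{"delta_pos":[0,-0.02,0],"angular":[0,0,0],"fingers":0},{"delta_pos":[0,0,0],"angular":[0,0,0],"fingers":0},{"delta_pos":[0,0,0],"angular":[0,0,0],"fingers":0}]'
python3 - <<'E'
from h import *
to([.4665,.0253,.06],np.radians(-88.5))
look(["seat","lap_edge","cover_edge","ecu"],"w12",[.044,.0485,.123,.002])
E
```

```text
clock: 23.0
ee_pos: [0.4599, 0.0178, 0.1166]
tool_rot: [2.194, 0.051, -2.197]
ft_force: [0.6, -0.1, -0.7]
width: 0.0319
t 23.0 pos [0.4599 0.0178 0.1166] F [ 0.61 -0.13 -0.73] w 0.0319
rot [ 0.0227  0.0015 -0.0023] delta now [ 0.0566 -0.0073 -0.0071] after rot [ 0.0566 -0.0073 -0.0068]
seat [80.1, 271.9] 0.67 -> [0.5607 0.0292 0.044 ]
seat [206.0, 42.4] 0.39 -> [0.4485 0.2562 0.044 ]
lap_edge [99.7, 272.5] 0.56 -> [0.5452 0.0279 0.0485]
cover_edge [152.6, 280.9] 0.68 -> [0.5142 0.0201 0.123 ]
ecu [120.5, 274.0] 0.58 -> [0.5279 0.0269 0.002 ]
```

```bash
python3 -m crank '[{"delta_pos":[0.01,-0.007,-0.006],"angular":[0.022,0,0],"fingers":0},{"delta_pos":[0.02,0,0],"angular":[0,0,0],"fingers":0},{"delta_pos":[0.02,0,0],"angular":[0,0,0],"fingers":0},{"delta_pos":[0.01,0,0],"angular":[0,0,0],"fingers":0},{"delta_pos":[0,0,0],"angular":[0,0,0],"fingers":0},{"delta_pos":[0,0,0],"angular":[0,0,0],"fingers":0}]'
python3 - <<'E'
from h import *
to([.4655,.0255,.035],np.radians(-88.5))
E
```

```text
clock: 23.85
ee_pos: [0.4672, 0.0206, 0.056]
tool_rot: [2.213, 0.017, -2.211]
ft_force: [0.6, 0.4, -1.3]
width: 0.0315
t 23.85 pos [0.4672 0.0206 0.056 ] F [ 0.61  0.41 -1.33] w 0.0315
rot [-0.009  -0.0009 -0.002 ] delta now [ 0.021  -0.0049  0.0016] after rot [ 0.021  -0.0049  0.0016]
```

```bash
python3 -m crank '[{"delta_pos":[0.008,-0.005,0.001],"angular":[-0.009,0,0],"fingers":0},{"delta_pos":[0.006,0,0],"angular":[0,0,0],"fingers":0},{"delta_pos":[0.004,0,0],"angular":[0,0,0],"fingers":0},{"delta_pos":[0,0,0],"angular":[0,0,0],"fingers":0},{"delta_pos":[0,0,0],"angular":[0,0,0],"fingers":0}]'
python3 - <<'E'
from h import *
to([.4655,.0255,.0311],np.radians(-88.5))
look(["lap_edge","cover_edge","seat"],"w13",[.0485,.049,.044])
im=cv2.imread("pics/w13.png"); cv2.imwrite("pics/w13b.png",im)
E
```

```text
clock: 24.35
ee_pos: [0.4675, 0.0266, 0.0385]
tool_rot: [2.212, 0.029, -2.203]
ft_force: [-0.3, 0.1, -2.4]
width: 0.0318
t 24.35 pos [0.4675 0.0266 0.0385] F [-0.31  0.14 -2.41] w 0.0318
rot [ 0.0011 -0.0043 -0.0007] delta now [0.0074 0.001  0.0021] after rot [0.0074 0.001  0.002 ]
cover_edge [153.5, 281.9] 0.78 -> [0.5219 0.0271 0.049 ]
seat [81.4, 281.0] 0.67 -> [0.5605 0.0287 0.044 ]
```

```bash
python3 -m crank '[{"delta_pos":[0.003,0.001,0.002],"angular":[0,-0.004,-0.001],"fingers":0},{"delta_pos":[0.002,0,0],"angular":[0,0,0],"fingers":0},{"delta_pos":[0,0,0],"angular":[0,0,0],"fingers":0}]';  python3 -m crank '[{"delta_pos":[0.0015,0,0],"angular":[0,0,0],"fingers":0},{"delta_pos":[0,0,0],"angular":[0,0,0],"fingers":0}]'; python3 -m crank '[{"delta_pos":[0.001,0,0],"angular":[0,0,0],"fingers":0}]'
python3 - <<'E'
from h import *
to([.4655,.0255,.0311],np.radians(-88.5))
E
```

```text
clock: 24.85
ee_pos: [0.4656, 0.0254, 0.0335]
tool_rot: [2.209, 0.031, -2.207]
ft_force: [-0.9, 0.0, -0.8]
width: 0.0315
clock: 25.05
ee_pos: [0.4656, 0.0254, 0.0318]
tool_rot: [2.209, 0.031, -2.208]
ft_force: [-0.1, 0.1, -1.3]
width: 0.0318
clock: 25.15
ee_pos: [0.4658, 0.0254, 0.031]
tool_rot: [2.209, 0.031, -2.207]
ft_force: [-6.8, 2.5, 20.1]
width: 0.0321
t 25.15 pos [0.4658 0.0254 0.031 ] F [-6.82  2.5  20.13] w 0.0321
rot [ 0.0009 -0.0009  0.0008] delta now [-0.0001 -0.0001  0.0003] after rot [-0.0001 -0.0001  0.0003]
```

Contact came exactly at the predicted height (stiff, 20 N). I'll back off half a millimetre and slide.

```bash
python3 -m crank '[{"delta_pos":[-0.0004,0,0],"angular":[0,0,0],"fingers":0},{"delta_pos":[0,0,-0.004],"angular":[0,0,0],"fingers":0},{"delta_pos":[0,0,-0.004],"angular":[0,0,0],"fingers":0},{"delta_pos":[0,0,0],"angular":[0,0,0],"fingers":0}]'
python3 - <<'E'
from h import *
to([.5055,.0265,.0313],np.radians(-88.5))
E
```

```text
clock: 25.55
ee_pos: [0.4748, 0.0259, 0.0315]
tool_rot: [2.21, 0.031, -2.206]
ft_force: [-0.7, 0.7, -1.4]
width: 0.032
t 25.55 pos [0.4748 0.0259 0.0315] F [-0.71  0.73 -1.38] w 0.032
rot [ 0.0013 -0.0017  0.001 ] delta now [ 0.0003  0.0002 -0.0307] after rot [ 0.0002  0.0002 -0.0307]
```

```bash
python3 -m crank '[{"delta_pos":[0.0002,0,-0.004],"angular":[0,0,0],"fingers":0},{"delta_pos":[0,0,-0.004],"angular":[0,0,0],"fingers":0},{"delta_pos":[0,0,0],"angular":[0,0,0],"fingers":0}]'
python3 -m crank '[{"delta_pos":[0.0,0,-0.004],"angular":[0,0,0],"fingers":0},{"delta_pos":[0,0,0],"angular":[0,0,0],"fingers":0}]'
python3 - <<'E'
from h import *
to([.5055,.0265,.0313],np.radians(-88.5))
E
```

```text
clock: 25.85
ee_pos: [0.4837, 0.0261, 0.0312]
tool_rot: [2.21, 0.031, -2.206]
ft_force: [0.4, -0.0, -1.6]
width: 0.0316
clock: 26.05
ee_pos: [0.4881, 0.0261, 0.0312]
tool_rot: [2.21, 0.031, -2.207]
ft_force: [0.4, 0.3, -0.9]
width: 0.0317
t 26.05 pos [0.4881 0.0261 0.0312] F [ 0.4   0.25 -0.94] w 0.0317
rot [ 0.001  -0.0014  0.0007] delta now [-0.0001  0.0001 -0.0174] after rot [-0.0001  0.0001 -0.0174]
```

```bash
python3 -m crank '[{"delta_pos":[0.0,0,-0.003],"angular":[0,0,0],"fingers":0},{"delta_pos":[0,0,0],"angular":[0,0,0],"fingers":0}]'
python3 -m crank '[{"delta_pos":[0.0,0,-0.003],"angular":[0,0,0],"fingers":0},{"delta_pos":[0,0,0],"angular":[0,0,0],"fingers":0}]'
python3 -m crank '[{"delta_pos":[0.0,0,-0.003],"angular":[0,0,0],"fingers":0},{"delta_pos":[0,0,0],"angular":[0,0,0],"fingers":0}]'
python3 - <<'E'
from h import *
to([.5055,.0265,.0313],np.radians(-88.5))
E
```

```text
clock: 26.25
ee_pos: [0.4914, 0.0262, 0.0312]
tool_rot: [2.21, 0.031, -2.207]
ft_force: [0.9, -0.2, -0.4]
width: 0.0319
clock: 26.45
ee_pos: [0.4945, 0.0263, 0.0312]
tool_rot: [2.21, 0.031, -2.207]
ft_force: [0.7, -0.0, -1.4]
width: 0.0321
clock: 26.65
ee_pos: [0.4977, 0.0263, 0.0312]
tool_rot: [2.209, 0.031, -2.207]
ft_force: [0.4, -0.1, -1.4]
width: 0.0317
t 26.65 pos [0.4977 0.0263 0.0312] F [ 0.38 -0.12 -1.42] w 0.0317
rot [ 0.0011 -0.0013  0.0007] delta now [-0.0001  0.0001 -0.0078] after rot [-0.0001  0.0001 -0.0078]
```

No forces: it's running freely under the sheet. Continuing toward the shoulder in small steps.

```bash
python3 -m crank '[{"delta_pos":[0.0,0,-0.003],"angular":[0,0,0],"fingers":0},{"delta_pos":[0,0,0],"angular":[0,0,0],"fingers":0}]'
python3 -m crank '[{"delta_pos":[0.0,0,-0.0025],"angular":[0,0,0],"fingers":0},{"delta_pos":[0,0,0],"angular":[0,0,0],"fingers":0}]'
python3 -m crank '[{"delta_pos":[0.0,0,-0.0015],"angular":[0,0,0],"fingers":0},{"delta_pos":[0,0,0],"angular":[0,0,0],"fingers":0}]'
python3 -m crank '[{"delta_pos":[0.0,0,-0.001],"angular":[0,0,0],"fingers":0}]'
```

```text
clock: 26.85
ee_pos: [0.501, 0.0265, 0.0312]
tool_rot: [2.209, 0.031, -2.207]
ft_force: [0.1, 0.0, -1.2]
width: 0.0317
clock: 27.05
ee_pos: [0.5037, 0.0265, 0.0312]
tool_rot: [2.209, 0.031, -2.207]
ft_force: [0.2, 0.6, -1.4]
width: 0.0321
clock: 27.25
ee_pos: [0.5053, 0.0265, 0.0312]
tool_rot: [2.209, 0.031, -2.207]
ft_force: [1.0, 0.3, -0.5]
width: 0.0316
clock: 27.35
ee_pos: [0.5062, 0.0265, 0.0312]
tool_rot: [2.209, 0.031, -2.207]
ft_force: [0.3, -0.4, -0.2]
width: 0.0318
```

```bash
python3 -m crank '[{"delta_pos":[0.0,0,-0.0008],"angular":[0,0,0],"fingers":0}]'
python3 -m crank '[{"delta_pos":[0.0,0,-0.0008],"angular":[0,0,0],"fingers":0}]'
python3 -m crank '[{"delta_pos":[0.0,0,-0.0006],"angular":[0,0,0],"fingers":0}]'
```

```text
clock: 27.45
ee_pos: [0.507, 0.0265, 0.0312]
tool_rot: [2.209, 0.031, -2.207]
ft_force: [-0.5, 0.1, -1.0]
width: 0.0318
clock: 27.55
ee_pos: [0.5077, 0.0265, 0.0312]
tool_rot: [2.209, 0.031, -2.207]
ft_force: [-0.4, 1.3, -0.2]
width: 0.0317
clock: 27.65
ee_pos: [0.5083, 0.0265, 0.0312]
tool_rot: [2.209, 0.031, -2.208]
ft_force: [-3.3, 0.7, 1.3]
width: 0.0318
```

```bash
python3 -m crank '[{"delta_pos":[0.0,0,-0.0005],"angular":[0,0,0],"fingers":0}]'
python3 -m crank '[{"delta_pos":[0.0,0,0.001],"angular":[0,0,0],"fingers":0}]'
python3 -m crank '[{"delta_pos":[0.0003,0,0],"angular":[0,0,0],"fingers":0}]'
python3 - <<'E'
from h import *
to([.5075,.0265,.0310],np.radians(-88.5))
look(["seat","cover_edge","lap_edge"],"w14",[.044,.044,.0485])
cal=calibration("wrist"); a=rect("pics/w14.png",cal,.44,.62,-.07,.12,.047,0.3); cv2.imwrite("pics/r14.png",a); print(a.shape)
E
```

```text
clock: 27.75
ee_pos: [0.5083, 0.0265, 0.0311]
tool_rot: [2.208, 0.03, -2.209]
ft_force: [-4.0, 2.0, 3.0]
width: 0.0313
clock: 27.85
ee_pos: [0.5077, 0.0266, 0.0312]
tool_rot: [2.208, 0.031, -2.208]
ft_force: [0.6, -0.0, 0.0]
width: 0.0313
clock: 27.95
ee_pos: [0.5078, 0.0266, 0.031]
tool_rot: [2.209, 0.031, -2.208]
ft_force: [-1.7, 0.1, 4.2]
width: 0.0314
t 27.95 pos [0.5078 0.0266 0.031 ] F [-1.68  0.06  4.16] w 0.0314
rot [ 0.001  -0.0005  0.0007] delta now [0.     0.0001 0.0003] after rot [0.     0.0001 0.0003]
seat [155.5, 282.7] 0.84 -> [0.5615 0.0267 0.044 ]
lap_edge [188.0, 281.0] 0.94 -> [0.5451 0.0272 0.0485]
lap_edge [152.3, 282.0] 0.45 -> [0.5638 0.0272 0.0485]
(600, 634, 3)
```

View pics/r14.png

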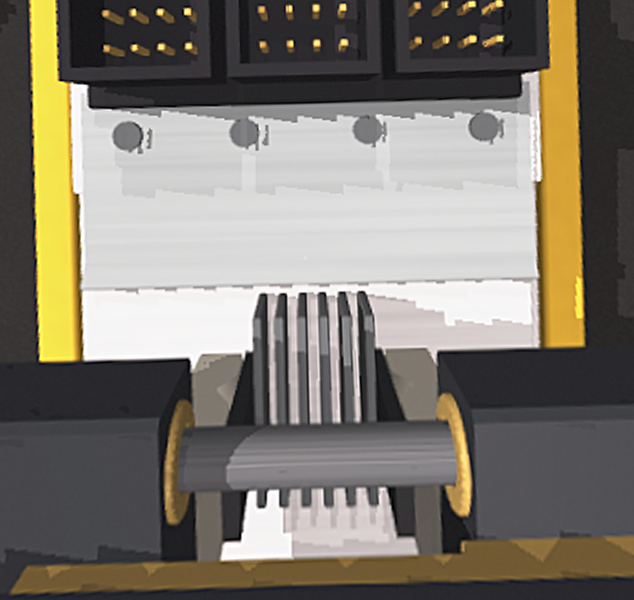

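Pic 12 (the last) shows the cover's edge under the sheet (free edge at row ~285). The side edges at columns 82 and 540 line up with the sheet's at 80 and 538, so it's square. The shoulder was felt at TCP x = 0.508. Setting the press to about 10 N.

```bash
python3 -m crank '[{"delta_pos":[0.0004,0,0.0003],"angular":[0,0,0],"fingers":0}]'
python3 - <<'E'
from h import *
for i in range(6):
    camera("scene"); s=observe(); print(s["clock"],s["ft_force"].round(1),s["ee_pos"].round(4))
E
```

```text
clock: 28.25
ee_pos: [0.5079, 0.0266, 0.031]
tool_rot: [2.209, 0.031, -2.207]
ft_force: [-2.4, -0.2, 7.4]
width: 0.032
28.3 [-2.6 -0.2  6. ] [0.5078 0.0266 0.031 ]
28.35 [-2.   0.1  4.2] [0.5078 0.0266 0.031 ]
28.4 [-2.6  0.5  4.9] [0.5079 0.0266 0.031 ]
28.45 [-1.8  0.5  4.6] [0.5079 0.0267 0.031 ]
28.5 [-2.6  0.9  5. ] [0.5079 0.0266 0.031 ]
28.55 [-2.1  0.2  5.4] [0.5078 0.0266 0.031 ]
```

```bash
python3 -m crank '[{"delta_pos":[0.0007,0,0.0001],"angular":[0,0,0],"fingers":0}]'
python3 - <<'E'
from h import *
for i in range(8):
    camera("scene"); s=observe(); print(s["clock"],s["ft_force"].round(1),s["ee_pos"].round(4))
E
```

```text
clock: 28.65
ee_pos: [0.5079, 0.0266, 0.031]
tool_rot: [2.209, 0.031, -2.206]
ft_force: [-6.0, 1.2, 14.8]
width: 0.0317
28.7 [-4.2 -0.2 10. ] [0.5079 0.0266 0.031 ]
28.75 [-3.8  1.  10.1] [0.5079 0.0266 0.031 ]
28.8 [-4.8  1.1  9.2] [0.5079 0.0266 0.031 ]
28.85 [-4.2  1.4  9.5] [0.5079 0.0266 0.031 ]
28.9 [-4.6  1.2  9.8] [0.5079 0.0266 0.031 ]
28.95 [-3.6  1.7  8.9] [0.5079 0.0266 0.031 ]
29.0 [-3.2  0.4  9.8] [0.5078 0.0266 0.031 ]
29.05 [-5.2  1.2 10. ] [0.5079 0.0266 0.031 ]
```

```bash
python3 - <<'E'
from h import *
for c in ("top","scene"):
    camera(c)
    print(c,[(np.round(d["location"],1).tolist(),round(d["conf"],2)) for d in landmark_of("cap_mid",c)][:3],"expect",proj(c,[.4335,.2445,.029]).round(1))
s=observe(); print(s["clock"],s["ft_force"].round(1),s["width"])
job_done()
E
```

```text
top [] expect [255.8 241.8]
scene [([228.2, 340.7], 0.57)] expect [227.9 340.2]
29.25 [-3.7  1.1  9.6] 0.03153960402526372
the job is handed in; nothing more can be done
```

I moved the cap into well_a and slid the cover under the sheet up to the shoulder. I handed the job in at 29.25 s, still gripping the cover and pressing it down. I got no verdict back.

**Last checks**
- **Cap:** it stands upright in well_a. I saw this in the wrist picture after letting go. At the end the scene camera's network found it within 1 px of where it should be, but the top camera's network did not find it.
- **Cover position:** the cover met the shoulder at TCP x ≈ 0.508, which puts it within about 2 mm of home. It lined up with the sheet's sides in the last picture, about 1 mm off sideways.
- **Cover flatness:** tool tilt is about 0.001 rad. The rim contact height matched the prediction to within 1 mm.
- **Sheet:** the slide under it showed no lifting or resisting force. I did not measure the sheet's angle directly.
- **Press:** the wrist reads about 9.6 N upward, so roughly 11 N on the unit with the cover's weight. It also reads about 4 N sideways against the shoulder. The fingers hold at 31.5 mm on the 32 mm fin block.

**What failed or disagreed**
- The first two tries at gripping the cap closed above it without moving it. The finger tips sit about 20 mm above the reported TCP, so I gripped both parts lower than the description implies.
- The first touch of the cover on the rim peaked at about 20 N, well under the 60 N limit.

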